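# Open the jar row holder

## Task

Make room in the jar row holder: with the fingertips press its ratchet release paddle down and, keeping it down, push the sliding jaw fully back along its bar until it meets the end foot, then let go so that the paddle springs up. Only press and push; do not pick anything up, and leave the jars and the other things standing where they are.

Things in the scene. Friction and masses are not known exactly. Their poses are not given: they have to be found in the camera images.
- holder: Jar row holder, fixed: a steel bar 330 mm long, 16 mm wide, saw-toothed top 58 mm above the worktop, with a fixed wooden cheek at its +y end and a wooden end foot 64 mm high at its -y end. Origin on the worktop under the bar; y runs along the bar towards the cheek, x across it to the far side (jars stand at -x). Turned up to 0.25 rad about the vertical. The foot's inner face is at y = -170 mm.
- jaw (a joint): Position (m) of the aluminium sliding jaw: 0 = nearest the fixed cheek, 0.126 = fully back, its carriage against the end foot; grows towards the holder's -y. Starts at 0 to 0.03. The ratchet lets it move towards the cheek but stops it from going back (after up to 5 mm of play) unless the release paddle is down; then it slides with about 2 N of friction.
- release (a joint): How far (m) the release paddle on the jaw is pressed straight down: 0 = up, 0.007 = fully down against a stop. At rest it stands at 0 to about 0.003, depending on how the pawl it moves sits on a tooth; the pawl is clear of the teeth above about 0.0035. A spring returns it; holding it fully down takes about 5 N.
- release_pad (a point): Middle of the top of the paddle, a flat dark steel plate on the jaw, 40 mm across the bar, 44 mm along it, about 82 mm above the worktop when up. It travels with the jaw. It lies in a gap 52 mm long along the bar (open across the bar) between the jaw's upright plate on the cheek's side and the push block on the end foot's side.
- push_face (a point): On the jaw's push block (48 mm across the bar, 12 mm thick, top 108 mm above the worktop): middle of the upper part of its face that looks to the paddle and the cheek (holder's +y), 96 mm above the worktop, 26 mm from the paddle's middle towards the holder's -y. A fingertip that holds the paddle down can push the jaw back here.
- jaw_face (a point): Top middle of the face of the jaw's upright plate that looks to the jars (holder's +y), 88 mm above the worktop. The plate is 72 mm wide across the bar, 8 mm thick. The paddle's middle is 34 mm from here towards the holder's -y and 22 mm towards its +x.
- spice_a: A spice jar 45 mm in diameter, 106 mm high, standing in the row between the fixed cheek and the jaw, in front of the bar; origin at the centre of its underside. To be left alone.
- salt_shaker: A glass salt shaker with a steel cap, 44 mm in diameter, 90 mm high, standing in the same row (either may be next to the cheek); origin at the centre of its underside. To be left alone.
- tin_beans: A small food tin 57 mm in diameter, 72 mm high, behind the holder; origin on its underside. To be left alone.
- garlic: A bulb of garlic, 56 mm, behind the holder; origin on its underside. To be left alone.
- teaspoon: A steel teaspoon 130 mm long lying in front of the holder; origin on its underside. To be left alone.
- pepper_mill: A dark wooden pepper mill 58 mm in diameter, 170 mm high, further back; origin on its underside. To be left alone.
- mug_cream: A cream mug 98 mm high, further back; origin on its underside. To be left alone.

How it is judged:
On the way, in this order (a step that is already met when the one before it is completed fails the run):
1. the release paddle is pressed down while the jaw still stands near the jars (value of joint release above 0.0045 m and value of joint jaw below 0.06 m), for 0.05 s.
2. the jaw is pushed fully back (value of joint jaw above 0.118 m), for 0.2 s.
At the end, for the whole second after the job is handed in: The jaw is within 8 mm of its fully back position, the paddle has sprung up (less than 4 mm down), the spice jar and the salt shaker stand upright (within 0.15 rad), and they and the other loose things are within 20 mm of where they stood (value of joint jaw above 0.118 m and value of joint release below 0.004 m and angle between each of spice_a, salt_shaker's own z axis and vertical below 0.15 rad and distance of each of spice_a, salt_shaker, tin_beans, garlic, teaspoon, pepper_mill, mug_cream from where it was at the start of the episode below 0.02 m); the robot touches nothing.
It fails at once if a jar or another loose thing is lifted (more than 10 mm) or carried off (more than 30 mm) (distance of any of spice_a, salt_shaker, tin_beans, garlic, teaspoon, pepper_mill, mug_cream from where it was at the start of the episode above 0.03 m or height (world z) of any of spice_a, salt_shaker, tin_beans, garlic, teaspoon, pepper_mill, mug_cream above 0.01 m).
It fails at once if a jar in the row is tipped (angle between any of spice_a, salt_shaker's own z axis and vertical above 0.35 rad).
It also fails if it takes over 35 s, if anything falls off the work surface, if the arm or the gripper's body presses on something with over 40 N, if the wrist force passes 120 N, or if a joint passes its speed limit or range.

## Robot

A 6-joint arm with a two-finger parallel gripper is mounted at the origin on a cart in front of the work surface, level with it; the furniture and walls round the work are solid. World frame = base frame: x ahead of the robot, y to its left, z up, the work surface at z = 0. Lengths are in m, angles in rad, forces in N, time in s.
With the tool pointing down it reaches from about 0.35 to 0.85 m from the base axis. Payload 8.1 kg.
Tool frame: the origin (TCP) lies on the centre line of the jaws, within the pads' length; the fingertips stand 11 mm ahead of it and the grasp point (between the pads) lies 8 mm behind it; z points along the fingers, y is the direction in which the jaws open and shut (so a half turn about z gives the same grasp; the last joint's range is limited). The gripper opens to 85 mm and grips with 20 to 120 N. Pads are 22 mm wide; open, the fingers measure 114 mm over their backs; the gripper's body (76 mm by 85 mm) begins 54 mm behind the grasp point. The pads swing forward as they close: fully open they stand 13 mm farther back than shut.
Start: joints at [1.099, 0.13, 1.488, -0, 1.523, -0.085], TCP at [0.226, 0.556, 0.242] pointing down, gripper open.
Joint ranges: [-2.96, 2.96], [-0.89, 2.26], [0.02, 2.5], [-1.34, 4.48], [0, 2.73], [-2.66, 2.66]. Speed limits (rad/s): [2.39, 2.39, 2.79, 3.14, 3.14, 3.14].

## Interface

Orientations are given as a rotation vector (axis times angle).
In Python, from workcell import env, viewer, finish_job gives the robot as it stands.
- The arm moves only by the tool carry_out, never from a script. Its argument "targets" is one flat list of numbers, 7 for each row, row after row: the turn, a rotation vector about the tool's x, y, z in rad, then the shift along the tool's x, y, z in mm, then the finger opening in mm, from 0 to 85.4. In form: [wx, wy, wz, dx, dy, dz, grip, wx, wy, wz, dx, dy, dz, grip, ...]. A call has 1 to 5 rows; each row shifts and turns the pose as measured when the row begins, along the tool's axes as they then stand; what a row does not reach is not made up. A row lasts 1/12 s, in which the tool goes at most 41.7 mm and 7.16 degrees, less where a joint would pass 70% of its speed; a pose out of reach is approached as far as the arm can. A call is refused whole if a number of a shift passes 41.7 or a number of a turn 0.125, either way. A call with a gripper value outside its range is refused whole. The fingers move at their own pace and stop on an object; "squeeze" is the grip in N (left out, the last holds). Time passes only in rows, so rows that do not move let the fingers close. It gives the time, the measured TCP pose, the force and the opening at its end, in the units of the state.
- env.state(): the state, without advancing time (a new reading comes with each control period).
- viewer.get_image(name): name is "side" or "top"; returns a dict with "img" (420x560x3 uint8, blue, green, red), "vertical_fov" (degrees; the focal length in pixels is half the picture's height over the tangent of half this angle, whatever the lens; pixels are square), "cx", "cy" (the principal point, pixels), "T" (4x4, takes a point from camera to world coordinates). Camera axes: x right, y down, z forward; pixel columns grow to the right and rows downward; lengths in m; the calibration is good to about 2 mm. A picture is of the moment at which its call begins. There is no depth.
- finish_job(): hands the job in, once; it reports no verdict.
The state is a dict: "time_s": time; "qpos": joint angles; "joint_velocities": joint speeds; "joint_torque": joint torques, N m; "tcp_pos": TCP position; "tcp_rot": TCP orientation; "ft_force": force on the tool from outside, world axes, zero at the start; "moment": the same for the moment, N m; "finger_gap": opening from 0.0 (shut) to 1.0 (fully open).
Only numpy, scipy, OpenCV 4.12 (cv2) and the standard library are available. Lean on these libraries where they do the work, as an engineer would, in place of code of your own. Each camera call takes 0.05 s, during which the arm holds its last target.

## Working session

There is one attempt and no reset: what is moved stays moved. The work goes in short steps, Python scripts to look and compute and a tool call to move; the robot and the scene stay as the last step left them, time stands still between calls to the robot, and variables do not carry over. Pictures are saved under pics/ and viewed, and the job is handed in when it is done.

Besides the shell and the picture viewer there is one more tool, called after "Call:" as name(argument=value, ...), one argument or row to a line, values as JSON. carry_out: Moves the arm, as the interface text tells. Its arguments: {"type":"object","properties":{"targets":{"type":"array","items":{"type":"number"}},"squeeze":{"type":"number"}},"required":["targets"]}

```bash
ls; mkdir -p pics; python3 - <<'E'
from workcell import env, viewer
import cv2, numpy as np, pickle
print(env.state())
for n in ("side","top"):
    d=viewer.get_image(n); cv2.imwrite(f"pics/{n}0.png",d["img"]); pickle.dump(d,open(f"{n}0.pkl","wb"))
    print(n,d["vertical_fov"],d["cx"],d["cy"],np.round(d["T"],4).tolist())
E
```

```text
pics
{'time_s': 0.0, 'qpos': array([ 1.09857682e+00,  1.31147316e-01,  1.48927446e+00, -2.41544754e-05,
        1.52301311e+00, -8.53754559e-02]), 'joint_velocities': array([ 0.00230186, -0.00102575, -0.00086585,  0.00077338, -0.00117075,
        0.00013507]), 'joint_torque': array([-1.72950618e-03, -5.69396031e+01, -5.00549948e+01, -5.70486081e-04,
        1.50756910e-02,  3.92947499e-06]), 'tcp_pos': array([0.22609165, 0.55519856, 0.24125534]), 'tcp_rot': array([-6.03776325e-01, -3.08253325e+00,  2.79203531e-03]), 'ft_force': array([ 0.24987828, -0.37221632, -0.82562277]), 'moment': array([ 0.04624366, -0.00195081,  0.03482015]), 'finger_gap': 0.9999921192937987}
side 46.94160030959281 278.2881543088113 214.27237773920046 [[-0.8619, -0.4294, 0.2697, 0.3373], [-0.5068, 0.7127, -0.485, 0.3623], [0.016, -0.5548, -0.8319, 0.8039], [0.0, 0.0, 0.0, 1.0]]
top 50.67731044134531 271.7924230821213 206.89235995965197 [[0.0247, -0.9933, 0.1129, 0.4863], [-0.9997, -0.0252, -0.0022, -0.0623], [0.005, -0.1128, -0.9936, 0.9382], [0.0, 0.0, 0.0, 1.0]]
```

View pics/side0.png

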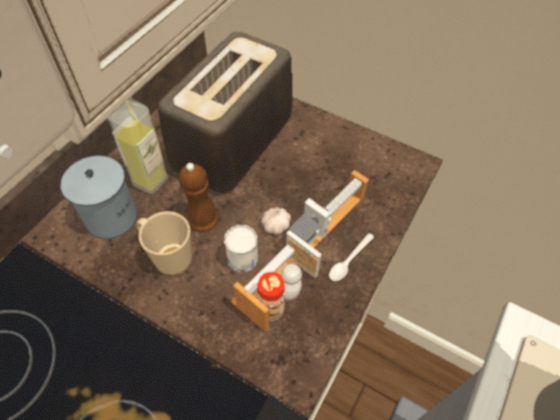

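View pics/top0.png

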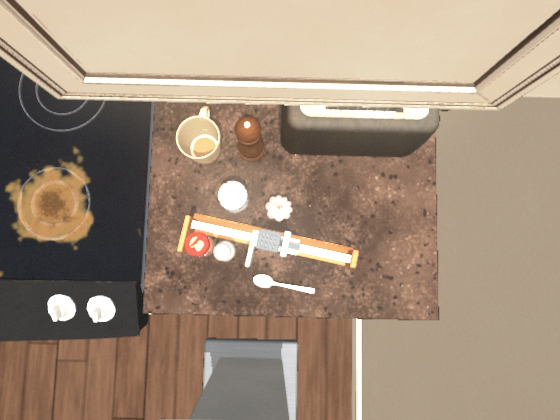

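The side view shows the jaw plate at about (303,254), the grey paddle at (309,229) and the push block at (317,212). In the top view the paddle is at about (269,241), the push block at (287,244), and the end foot at (354,258). I'll enlarge both views to measure.

```bash
python3 - <<'E'
import cv2,pickle
for n,(x0,y0,x1,y1) in {"side":(225,160,385,335),"top":(170,195,370,305)}.items():
    i=pickle.load(open(f"{n}0.pkl","rb"))["img"][y0:y1,x0:x1]
    s=min(800/i.shape[1],600/i.shape[0]); s=int(s)
    i=cv2.resize(i,None,fx=s,fy=s,interpolation=cv2.INTER_CUBIC)
    for k in range(0,i.shape[1],20*s): cv2.putText(i,str(x0+k//s),(k,10),0,.35,(0,255,0),1); cv2.line(i,(k,12),(k,18),(0,255,0))
    for k in range(0,i.shape[0],20*s): cv2.putText(i,str(y0+k//s),(0,k+4),0,.35,(0,255,0),1); cv2.line(i,(24,k),(30,k),(0,255,0))
    print(n,s); cv2.imwrite(f"pics/{n}0z.png",i)
E
```

```text
side 3
top 4
```

View pics/side0z.png

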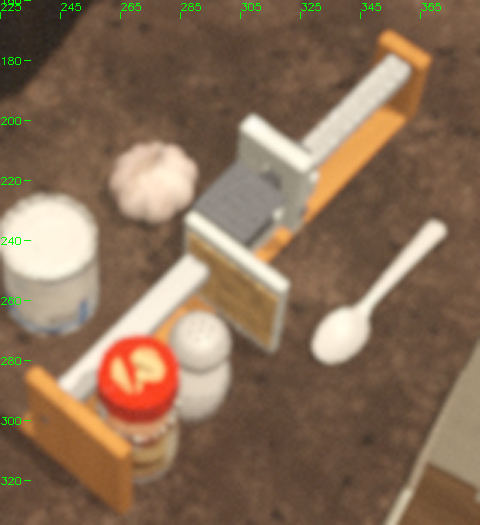

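View pics/top0z.png

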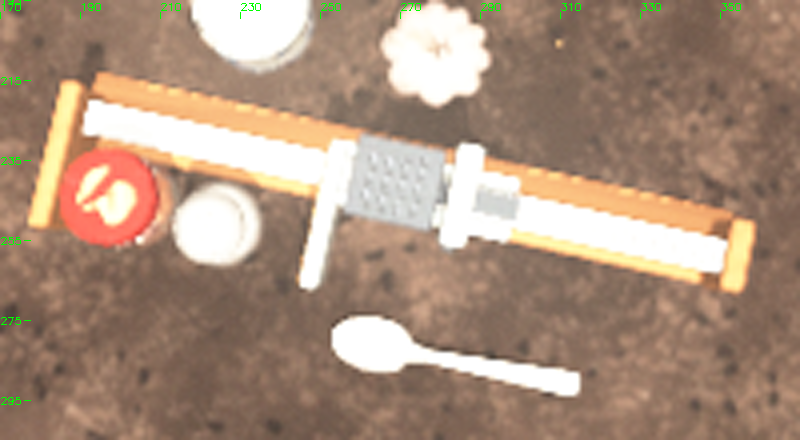

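```bash
cat > h.py <<'E'
import numpy as np,cv2,pickle
def ray(d,u,v):
    f=210/np.tan(np.radians(d["vertical_fov"])/2)
    T=np.array(d["T"]); r=T[:3,:3]@np.array([(u-d["cx"])/f,(v-d["cy"])/f,1]); return T[:3,3],r
def onz(d,u,v,z):
    c,r=ray(d,u,v); return c+r*(z-c[2])/r[2]
def proj(d,p):
    f=210/np.tan(np.radians(d["vertical_fov"])/2)
    T=np.array(d["T"]); q=T[:3,:3].T@(np.array(p)-T[:3,3]); return f*q[0]/q[2]+d["cx"],f*q[1]/q[2]+d["cy"]
E
python3 - <<'E'
from h import *
t=pickle.load(open("top0.pkl","rb"));s=pickle.load(open("side0.pkl","rb"))
Z=lambda x,y:(170+x/4-.375,195+y/4-.375)
S=lambda x,y:(225+x/3-.33,160+y/3-.33)
np.set_printoptions(precision=4,suppress=True)
pc=[onz(t,*Z(*p),.081) for p in [(362,135),(446,150),(432,230),(345,212)]]
print("paddle top",np.mean(pc,0)); print(np.array(pc))
a=onz(t,*Z(471,145),.108);b=onz(t,*Z(454,246),.108);print("block top",a,b,(a+b)/2,np.linalg.norm(a-b))
a=onz(t,*Z(343,140),.088);b=onz(t,*Z(310,288),.088);print("plate",a,b,(a+b)/2,np.linalg.norm(a-b))
m=cv2.inRange(s["img"],(85,85,85),(150,150,150))
ps=[onz(s,*S(*p),.081) for p in [(238,163),(285,188),(243,240),(196,212)]]
print("paddle side",np.mean(ps,0));print(np.array(ps))
a=onz(s,*S(253,117),.108);b=onz(s,*S(308,172),.108);print("block side",a,b,(a+b)/2,np.linalg.norm(a-b))
a=onz(s,*S(190,218),.088);b=onz(s,*S(284,287),.088);print("plate side",a,b,(a+b)/2,np.linalg.norm(a-b))
# bar line at z .058
for q in [(92,118),(722,255),(320,166)]: print("bar",onz(t,*Z(*q),.058))
for q in [(740,222),(733,290)]: print("foot top",onz(t,*Z(*q),.064))
for q in [(405,35),(425,62),(384,33)]: print("foot side",onz(s,*S(*q),.064))
E
```

```text
paddle top [ 0.5192 -0.0598  0.081 ]
[[ 0.5413 -0.0427  0.081 ]
 [ 0.5351 -0.0835  0.081 ]
 [ 0.4965 -0.0776  0.081 ]
 [ 0.504  -0.0355  0.081 ]]
block top [ 0.5362 -0.0944  0.108 ] [ 0.489  -0.0875  0.108 ] [ 0.5126 -0.091   0.108 ] 0.04769382451077897
plate [ 0.5382 -0.0338  0.088 ] [ 0.4675 -0.0202  0.088 ] [ 0.5029 -0.027   0.088 ] 0.07200244432207546
paddle side [ 0.5183 -0.0611  0.081 ]
[[ 0.5324 -0.0836  0.081 ]
 [ 0.4999 -0.0824  0.081 ]
 [ 0.5041 -0.038   0.081 ]
 [ 0.5369 -0.0406  0.081 ]]
block side [ 0.5333 -0.1001  0.108 ] [ 0.4876 -0.0823  0.108 ] [ 0.5104 -0.0912  0.108 ] 0.04904169026500889
plate side [ 0.5359 -0.0313  0.088 ] [ 0.468  -0.0191  0.088 ] [ 0.5019 -0.0252  0.088 ] 0.06903883441890388
bar [0.5479 0.0921 0.058 ]
bar [ 0.488  -0.2213  0.058 ]
bar [ 0.5269 -0.0218  0.058 ]
foot top [ 0.5043 -0.229   0.064 ]
foot top [ 0.4711 -0.2257  0.064 ]
foot side [ 0.4918 -0.2388  0.064 ]
foot side [ 0.4712 -0.2252  0.064 ]
foot side [ 0.5043 -0.2332  0.064 ]
```

Call:
carry_out(
  targets=[0,0,-0.1,0,0,0,0,0,0,-0.1,0,0,0,0,0,0,0,-15,-20,0,0,0,0,0,-20,-27,0,0,0,0,0,-20,-27,0,0],
  squeeze=40,
)

```text
time_s: 0.52
tcp_pos: [0.264, 0.4733, 0.2375]
tcp_rot: [-0.266, -3.126, 0.008]
ft_force: [1.2, -0.8, -0.6]
finger_gap: 0.296
```

Call:
carry_out(
  targets=[0,0,0,-20,-30,0,0,0,0,0,-20,-30,0,0,0,0,0,-20,-30,0,0,0,0,0,-20,-30,0,0,0,0,0,-20,-30,0,0],
)

```text
time_s: 0.93
tcp_pos: [0.3375, 0.301, 0.235]
tcp_rot: [-0.259, -3.124, 0.014]
ft_force: [1.1, 0.3, 0.6]
finger_gap: 0.0
```

Call:
carry_out(
  targets=[0,0,0,-20,-30,0,0,0,0,0,-20,-30,0,0,0,0,0,-20,-30,0,0,0,0,0,-20,-30,0,0,0,0,0,-20,-30,0,0],
)

```text
time_s: 1.35
tcp_pos: [0.4117, 0.1277, 0.2342]
tcp_rot: [-0.257, -3.123, 0.014]
ft_force: [-0.1, 0.3, -0.9]
finger_gap: 0.002
```

Call:
carry_out(
  targets=[0,0,0,-25,-31,0,0,0,0,0,-25,-31,0,0,0,0,0,-25,-31,0,0,0,0,0,-25,-31,0,0,0,0,0,-20,-25,0,0],
)

```text
time_s: 1.77
tcp_pos: [0.507, -0.0491, 0.2336]
tcp_rot: [-0.257, -3.122, 0.014]
ft_force: [-0.2, -0.3, 0.3]
finger_gap: -0.002
```

```bash
cat > d.py <<'E'
from h import *
from workcell import env,viewer
from scipy.spatial.transform import Rotation as R
np.set_printoptions(precision=4,suppress=True)
def delta(target):
    s=env.state(); M=R.from_rotvec(s["tcp_rot"]).as_matrix()
    print("t",s["time_s"],"tcp",s["tcp_pos"],"ft",s["ft_force"]); print("axes\n",M)
    print("tool delta mm",1000*M.T@(np.array(target)-s["tcp_pos"]), "tool y ang",np.degrees(np.arctan2(M[1,1],M[0,1])))
E
python3 -c "
from d import *
delta([.519,-.0605,.105])"
```

```text
t 1.7667 tcp [ 0.507  -0.0491  0.2336] ft [-0.2318 -0.2951  0.3354]
axes
 [[-0.9865  0.1636 -0.0094]
 [ 0.1637  0.9865 -0.0082]
 [ 0.0079 -0.0096 -0.9999]]
tool delta mm [-14.7078  -7.9969 128.6157] tool y ang 80.58075696507916
```

Call:
carry_out(
  targets=[0,0,0.025,-10,-6,20,0,0,0,0,-5,-2,30,0,0,0,0,0,0,30,0,0,0,0,0,0,18,0,0,0,0,0,0,0,0],
)

```text
time_s: 2.18
tcp_pos: [0.5232, -0.0708, 0.1323]
tcp_rot: [-0.315, -3.12, 0.018]
ft_force: [-0.5, -0.2, -0.2]
finger_gap: 0.001
```

```bash
python3 - <<'E'
from d import *
delta([.519,-.0605,.105])
s=env.state(); M=R.from_rotvec(s["tcp_rot"]).as_matrix()
for n,(x0,y0,x1,y1) in {"side":(225,120,385,320),"top":(170,155,370,305)}.items():
    d=viewer.get_image(n); print(n,proj(d,s["tcp_pos"]+M@[0,0,.011]))
    i=d["img"][y0:y1,x0:x1]
    k=3 if n=="side" else 4
    cv2.imwrite(f"pics/{n}1z.png",cv2.resize(i,None,fx=k,fy=k,interpolation=cv2.INTER_CUBIC))
E
```

```text
t 2.1833 tcp [ 0.5232 -0.0708  0.1323] ft [-0.5228 -0.2131 -0.1865]
axes
 [[-0.9798  0.2001 -0.0064]
 [ 0.2002  0.9797 -0.0108]
 [ 0.0041 -0.0119 -0.9999]]
tool delta mm [ 6.0386  9.5618 27.2203] tool y ang 78.45676785064404
side (np.float64(306.61947032121606), np.float64(208.54533569148558))
top (np.float64(274.72709452349693), np.float64(237.2325919133125))
```

View pics/side1z.png

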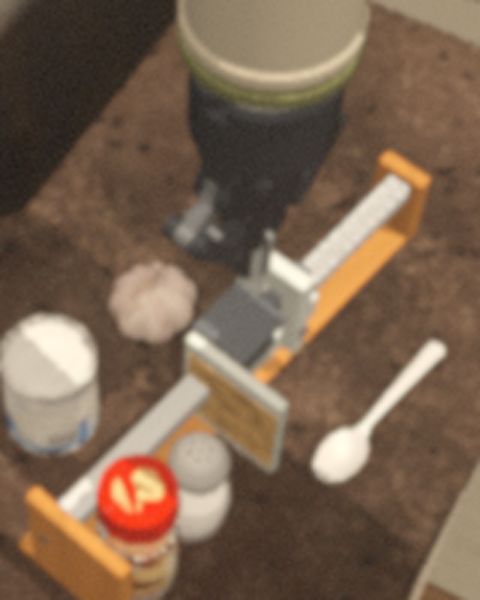

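View pics/top1z.png

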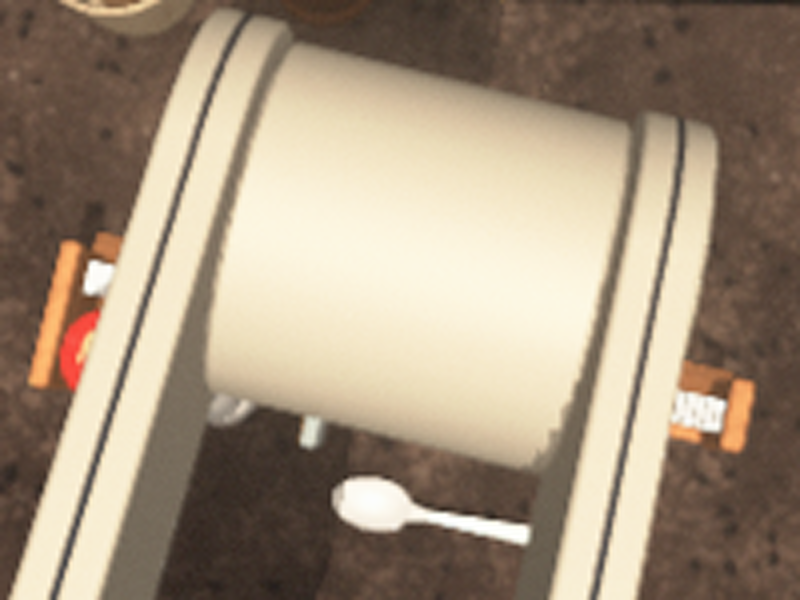

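```bash
python3 - <<'E'
from d import *
s=env.state(); M=R.from_rotvec(s["tcp_rot"]).as_matrix()
d=viewer.get_image("side"); x0,y0=270,150
i=d["img"][y0:y0+90,x0:x0+90].astype(float); i=np.clip(255*(i/255)**.6,0,255).astype(np.uint8)
i=cv2.resize(i,None,fx=6,fy=6,interpolation=cv2.INTER_CUBIC)
for p in [(0,0,.011),(.011,0,.011),(-.011,0,.011),(0,.0145,.011),(0,-.0145,.011)]:
    u,v=proj(d,s["tcp_pos"]+M@p); cv2.circle(i,(int((u-x0)*6),int((v-y0)*6)),4,(0,0,255) if p[0]==p[1]==0 else ((0,255,0) if p[0] else (255,0,0)),-1)
cv2.imwrite("pics/side2z.png",i)
E
```

```text
(no output)
```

View pics/side2z.png

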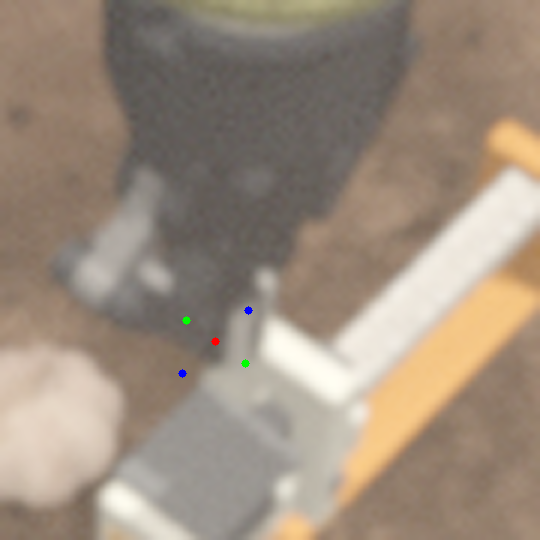

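Call:
carry_out(
  targets=[0,0,-0.01,6,9,0,0,0,0,0,0,0,0,0,0,0,0,0,0,12,0,0,0,0,0,0,12,0,0,0,0,0,0,0,0],
)

```text
time_s: 2.75
tcp_pos: [0.5264, -0.0596, 0.1198]
tcp_rot: [0.292, 3.113, -0.021]
ft_force: [-1.7, -0.8, -0.5]
finger_gap: -0.002
```

```bash
python3 -c "
from d import *
delta([.519,-.0605,.092])"
```

```text
t 2.75 tcp [ 0.5264 -0.0596  0.1198] ft [-1.6741 -0.7933 -0.4714]
axes
 [[-0.9824  0.1861  0.0138]
 [ 0.1859  0.9825 -0.0148]
 [-0.0163 -0.0119 -0.9998]]
tool delta mm [ 7.5773 -1.9747 27.7174] tool y ang 79.27520980698189
```

Call:
carry_out(
  targets=[0,0,0,7,-2,0,0,0,0,0,0,0,0,0],
)

```text
time_s: 2.92
tcp_pos: [0.5181, -0.06, 0.1186]
tcp_rot: [0.291, 3.115, -0.021]
ft_force: [-0.5, -0.4, -0.5]
finger_gap: 0.002
```

```bash
python3 - <<'E'
from d import *
delta([.519,-.0605,.092])
print(env.state()["joint_velocities"],env.state()["qpos"])
s=env.state(); M=R.from_rotvec(s["tcp_rot"]).as_matrix()
d=viewer.get_image("side"); x0,y0=250,130
i=d["img"][y0:y0+110,x0:x0+130].astype(float); i=np.clip(255*(i/255)**.6,0,255).astype(np.uint8)
i=cv2.resize(i,None,fx=5,fy=5,interpolation=cv2.INTER_CUBIC)
cv2.imwrite("pics/side3z.png",i)
E
```

```text
t 2.9167 tcp [ 0.5181 -0.06    0.1186] ft [-0.5146 -0.3682 -0.4873]
axes
 [[-0.9826  0.1855  0.0121]
 [ 0.1853  0.9826 -0.0145]
 [-0.0146 -0.012  -0.9998]]
tool delta mm [-0.5905 -0.0334 26.5884] tool y ang 79.30882148957873
[ 0.0087  0.0152 -0.024   0.0041 -0.015   0.0067] [-0.2056  0.0014  1.8547 -0.0123  1.2707 -1.5863]
```

View pics/side3z.png

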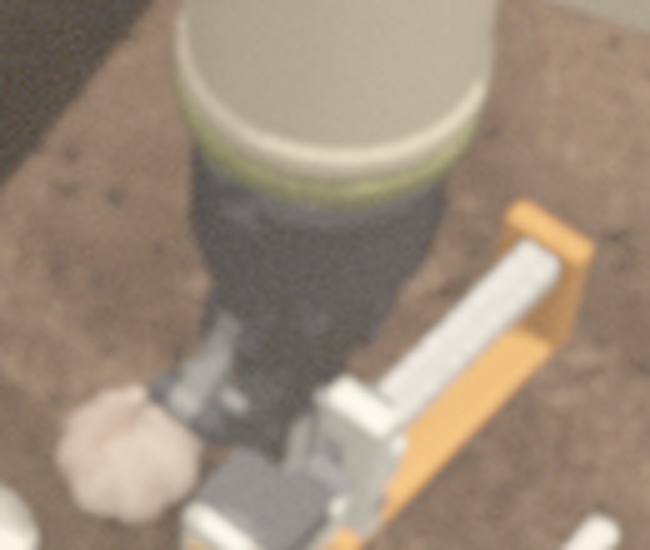

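Call:
carry_out(
  targets=[0,0,0,0,0,10,0,0,0,0,0,0,8,0,0,0,0,0,0,3,0,0,0,0,0,0,0,0],
)

```text
time_s: 3.3
tcp_pos: [0.5193, -0.0608, 0.0964]
tcp_rot: [0.293, 3.112, -0.021]
ft_force: [0.7, -0.2, -0.2]
finger_gap: -0.001
```

Call:
carry_out(
  targets=[0,0,0,0,0,4,0,0,0,0,0,0,3,0,0,0,0,0,0,2,0],
)

```text
time_s: 3.55
tcp_pos: [0.5198, -0.061, 0.087]
tcp_rot: [0.293, 3.112, -0.021]
ft_force: [-1.9, 1.8, 4.7]
finger_gap: -0.001
```

Call:
carry_out(
  targets=[0,0,0,0,0,3,0,0,0,0,0,0,2,0],
)

```text
time_s: 3.72
tcp_pos: [0.5201, -0.0611, 0.0856]
tcp_rot: [0.293, 3.113, -0.021]
ft_force: [-18.4, 2.8, 30.7]
finger_gap: -0.001
```

Call:
carry_out(
  targets=[0,0,0,0,-4,0.6,0,0,0,0,0,-5,0.8,0,0,0,0,0,-4,0.8,0],
)

```text
time_s: 3.97
tcp_pos: [0.5194, -0.0728, 0.0868]
tcp_rot: [0.29, 3.11, -0.019]
ft_force: [1.0, 1.2, 4.8]
finger_gap: 0.001
```

Call:
carry_out(
  targets=[0,0,0,0,-2,1.6,0,0,0,0,0,-4,1,0,0,0,0,0,-4,1,0],
)

```text
time_s: 4.22
tcp_pos: [0.518, -0.0827, 0.0859]
tcp_rot: [0.29, 3.109, -0.017]
ft_force: [-8.3, 3.5, 16.6]
finger_gap: -0.001
```

Call:
carry_out(
  targets=[0,0,0,0.5,-5,0.8,0,0,0,0,0.5,-6,0.8,0,0,0,0,0.5,-6,0.8,0,0,0,0,0.5,-6,0.8,0],
)

```text
time_s: 4.55
tcp_pos: [0.5135, -0.1053, 0.086]
tcp_rot: [0.288, 3.106, -0.016]
ft_force: [-3.3, 3.1, 10.5]
finger_gap: -0.001
```

```bash
python3 - <<'E'
from d import *
delta([.519-.189*.1,-.0605-.982*.1,.086])
for n,(x0,y0,x1,y1) in {"side":(225,120,385,320)}.items():
    d=viewer.get_image(n)
    cv2.imwrite("pics/side4z.png",cv2.resize(d["img"][y0:y1,x0:x1],None,fx=3,fy=3,interpolation=cv2.INTER_CUBIC))
E
```

```text
t 4.55 tcp [ 0.5135 -0.1053  0.086 ] ft [-3.2512  3.0667 10.5243]
axes
 [[-0.9826  0.1842  0.0214]
 [ 0.184   0.9828 -0.0121]
 [-0.0233 -0.0079 -0.9997]]
tool delta mm [  3.3682 -54.9635   0.338 ] tool y ang 79.3827417119927
```

View pics/side4z.png

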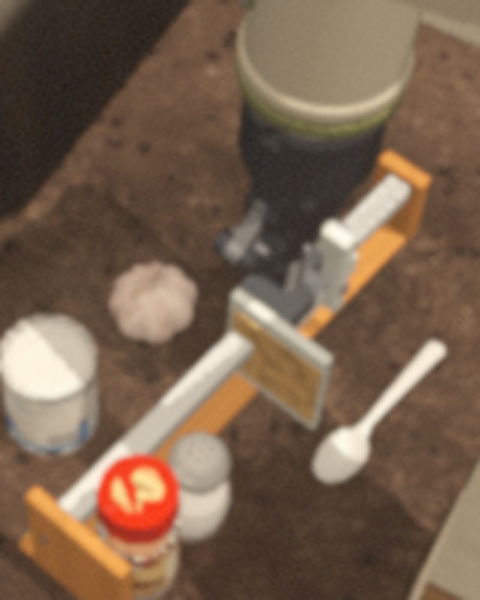

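Call:
carry_out(
  targets=[0,0.005,0,0.6,-6,0.8,0,0,0.005,0,0.6,-7,0.8,0,0,0,0,0.6,-7,0.8,0,0,0,0,0.6,-6,0.8,0],
)

```text
time_s: 4.93
tcp_pos: [0.5083, -0.1322, 0.086]
tcp_rot: [0.289, 3.111, -0.015]
ft_force: [-2.0, 2.3, 10.8]
finger_gap: 0.001
```

Call:
carry_out(
  targets=[0,0.005,0,0.6,-6,0.9,0,0,0.005,0,0.6,-7,0.9,0,0,0,0,0.6,-7,0.9,0,0,0,0,0.6,-6,0.9,0],
)

```text
time_s: 5.27
tcp_pos: [0.5032, -0.159, 0.086]
tcp_rot: [0.29, 3.117, -0.013]
ft_force: [-2.4, 3.4, 11.1]
finger_gap: 0.002
```

Call:
carry_out(
  targets=[0,0,0,0.5,-5,0.9,0,0,0,0,0.5,-5,0.9,0,0,0,0,0.5,-4,0.9,0],
)

```text
time_s: 5.52
tcp_pos: [0.5008, -0.1738, 0.086]
tcp_rot: [0.291, 3.113, -0.013]
ft_force: [0.5, 5.5, 9.1]
finger_gap: 0.004
```

Call:
carry_out(
  targets=[0,0,0,0.4,-3,0.9,0,0,0,0,0.4,-3,0.9,0,0,0,0,0.4,-3,0.9,0],
)

```text
time_s: 5.77
tcp_pos: [0.5007, -0.1767, 0.0859]
tcp_rot: [0.291, 3.109, 0.006]
ft_force: [-1.6, 23.1, 18.2]
finger_gap: 0.001
```

```bash
python3 - <<'E'
from d import *
delta([.5,-.18,.086])
for n,(x0,y0,x1,y1) in {"side":(225,120,385,320),"top":(170,155,370,305)}.items():
    d=viewer.get_image(n);k=3 if n=="side" else 4
    cv2.imwrite(f"pics/{n}5z.png",cv2.resize(d["img"][y0:y1,x0:x1],None,fx=k,fy=k,interpolation=cv2.INTER_CUBIC))
E
```

```text
t 5.7667 tcp [ 0.5007 -0.1767  0.0859] ft [-1.5985 23.1261 18.2324]
axes
 [[-0.9825  0.1853  0.0194]
 [ 0.1854  0.9827  0.0021]
 [-0.0187  0.0057 -0.9998]]
tool delta mm [ 0.0897 -3.4189 -0.0732] tool y ang 79.32176379266433
```

View pics/side5z.png

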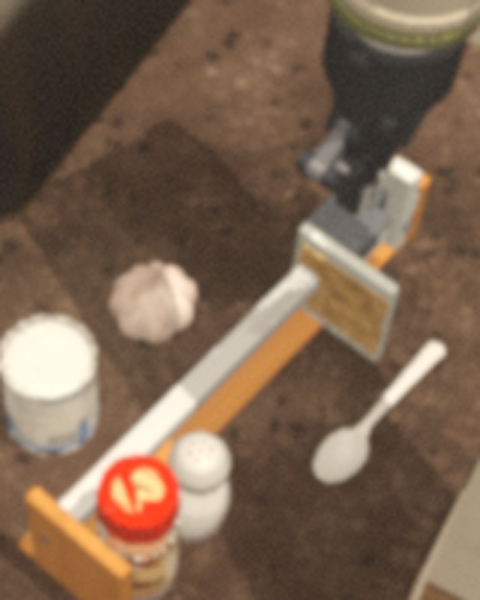

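Call:
carry_out(
  targets=[0,0,0,0,-2,0.6,0,0,0,0,0,-2,0.6,0,0,0,0,0,-1.5,0.6,0,0,0,0,0,-1,0.5,0],
)

```text
time_s: 6.2
tcp_pos: [0.5009, -0.1762, 0.0861]
tcp_rot: [0.286, 3.109, 0.022]
ft_force: [-3.9, 6.0, 10.4]
finger_gap: -0.001
```

Call:
carry_out(
  targets=[0,0,0,0,0,0,0,0,0,0,0,2,-6,0,0,0,0,0,1,-10,0,0,0,0,0,0,-15,0,0,0,0,0,0,-25,0],
)

```text
time_s: 6.62
tcp_pos: [0.4963, -0.1723, 0.1381]
tcp_rot: [0.287, 3.12, 0.027]
ft_force: [0.2, -0.7, 0.1]
finger_gap: 0.003
```

Call:
carry_out(
  targets=[0,0,0,0,0,-30,0,0,0,0,0,0,-30,0,0,0,0,10,30,-15,0,0,0,0,10,35,0,0,0,0,0,10,35,0,0],
)

```text
time_s: 7.03
tcp_pos: [0.4854, -0.0739, 0.2256]
tcp_rot: [0.302, 3.111, 0.02]
ft_force: [1.2, 0.4, -0.2]
finger_gap: 0.001
```

Next I move the arm clear of the top camera's view and check the result.

Call:
carry_out(
  targets=[0,0,0,0,40,0,0,0,0,0,0,40,0,0,0,0,0,0,40,0,0,0,0,0,0,40,0,0,0,0,0,0,40,0,0],
)

```text
time_s: 7.45
tcp_pos: [0.5235, 0.1288, 0.2339]
tcp_rot: [0.311, 3.103, 0.018]
ft_force: [1.2, -1.0, 0.2]
finger_gap: -0.001
```

Call:
carry_out(
  targets=[0,0,0,10,38,0,0,0,0,0,10,38,0,0,0,0,0,10,38,0,0,0,0,0,10,30,0,0,0,0,0,0,0,0,0],
)

```text
time_s: 7.87
tcp_pos: [0.5108, 0.2918, 0.2373]
tcp_rot: [0.305, 3.102, 0.022]
ft_force: [0.4, -0.8, 0.6]
finger_gap: 0.005
```

```bash
python3 - <<'E'
from d import *
delta([.5,-.18,.086])
for n,(x0,y0,x1,y1) in {"side":(225,160,385,335),"top":(170,195,370,305)}.items():
    d=viewer.get_image(n);k=3 if n=="side" else 4; pickle.dump(d,open(f"{n}6.pkl","wb"))
    cv2.imwrite(f"pics/{n}6z.png",cv2.resize(d["img"][y0:y1,x0:x1],None,fx=k,fy=k,interpolation=cv2.INTER_CUBIC))
E
```

```text
t 7.8667 tcp [0.5108 0.2918 0.2373] ft [ 0.4031 -0.753   0.6371]
axes
 [[-0.9805  0.1947  0.0255]
 [ 0.195   0.9807  0.0114]
 [-0.0227  0.0162 -0.9996]]
tool delta mm [ -77.9602 -467.2941  145.5362] tool y ang 78.77138026566381
```

View pics/side6z.png

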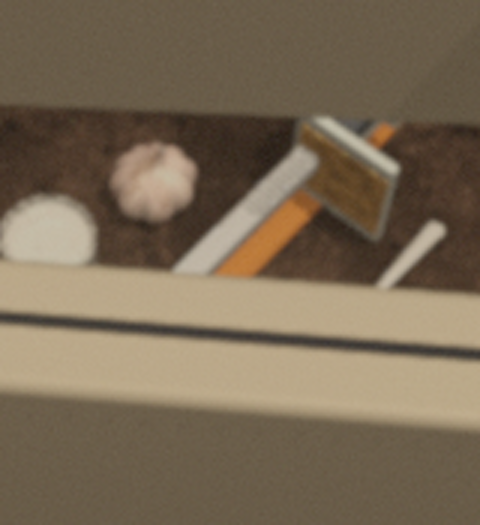

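View pics/top6z.png

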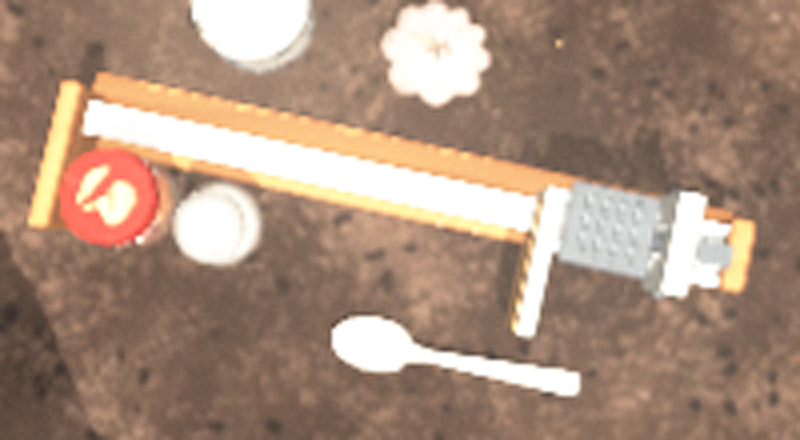

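The top view shows the carriage against the end foot at about (352,254), with the jars and loose things where they were. The arm blocks the side view, so I'll move it farther off to check the paddle.

Call:
carry_out(
  targets=[0,0,0,25,30,0,0,0,0,0,25,30,0,0,0,0,0,25,30,0,0,0,0,0,25,30,0,0,0,0,0,25,30,0,0],
)

```text
time_s: 8.38
tcp_pos: [0.4246, 0.4518, 0.2367]
tcp_rot: [0.337, 3.095, 0.009]
ft_force: [0.2, -0.2, -0.1]
finger_gap: 0.004
```

Call:
carry_out(
  targets=[0,0,0,25,25,0,0,0,0,0,25,25,0,0,0,0,0,25,25,0,0,0,0,0,20,20,0,0,0,0,0,0,0,0,0],
)

```text
time_s: 8.8
tcp_pos: [0.3502, 0.5681, 0.2355]
tcp_rot: [0.345, 3.093, 0.008]
ft_force: [0.9, 1.6, 0.4]
finger_gap: -0.003
```

```bash
python3 - <<'E'
from d import *
print(env.state()["tcp_pos"])
for n,(x0,y0,x1,y1) in {"side":(225,160,385,335),"top":(170,195,370,305)}.items():
    d=viewer.get_image(n);k=3 if n=="side" else 4; pickle.dump(d,open(f"{n}7.pkl","wb"))
    cv2.imwrite(f"pics/{n}7z.png",cv2.resize(d["img"][y0:y1,x0:x1],None,fx=k,fy=k,interpolation=cv2.INTER_CUBIC))
E
```

```text
[0.3502 0.5681 0.2355]
```

View pics/side7z.png

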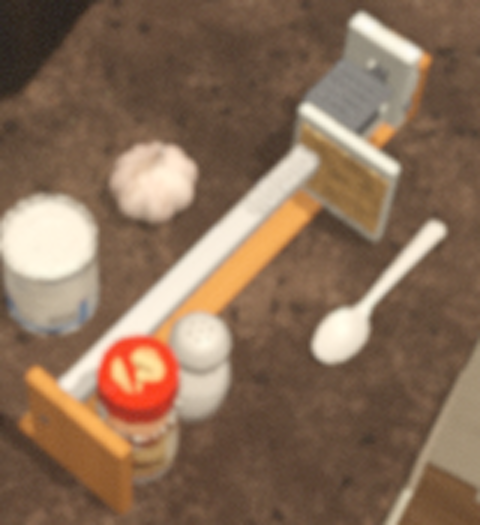

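```bash
python3 - <<'E'
from h import *
np.set_printoptions(precision=4,suppress=True)
def tri(T,t,S,s):
    c1,r1=ray(T,*t);c2,r2=ray(S,*s); a=np.linalg.lstsq(np.c_[r1,-r2],c2-c1,rcond=None)[0]
    p,q=c1+a[0]*r1,c2+a[1]*r2; return (p+q)/2,np.linalg.norm(p-q)
Z=lambda x,y:(170+x/4-.375,195+y/4-.375)
S=lambda x,y:(225+x/3-.33,160+y/3-.33)
L=lambda n:pickle.load(open(n,"rb"))
t,s=L("top7.pkl"),L("side7.pkl");t0,s0=L("top0.pkl"),L("side0.pkl")
print("after",tri(t,Z(662,196),s,S(340,62)),tri(t,Z(645,277),s,S(388,95)))
print("before",tri(t0,Z(446,150),s0,S(238,163)),tri(t0,Z(432,230),s0,S(285,188)))
b=np.mean([onz(t,*Z(*p),.081) for p in [(577,181),(662,196),(645,277),(560,260)]],0); print(b,np.linalg.norm(b[:2]-[.5192,-.0598]))
# loose things moved? image difference outside jaw area
d=cv2.absdiff(t["img"],t0["img"]).max(2); d=cv2.threshold(cv2.medianBlur(d,3),50,255,0)[1]
n,_,st,_=cv2.connectedComponentsWithStats(d); print([x.tolist() for x in st[1:] if x[4]>15])
E
```

```text
after (array([ 0.5158, -0.1891,  0.0742]), np.float64(6.152287118832875e-05)) (array([ 0.4773, -0.1808,  0.0753]), np.float64(0.0017166009388568917))
before (array([ 0.5339, -0.0839,  0.0798]), np.float64(0.002564290603208762)) (array([ 0.4971, -0.0771,  0.0899]), np.float64(0.001635378313783607))
[ 0.4994 -0.1637  0.081 ] 0.1057366271916411
[[244, 228, 56, 40, 645], [298, 240, 55, 40, 747]]
```

```bash
python3 - <<'E'
from h import *
L=lambda n:pickle.load(open(n,"rb"))
a=L("side0.pkl")["img"][193:263,280:340]; b=L("side7.pkl")["img"][157:227,317:377]
f=lambda i:cv2.resize(i,None,fx=6,fy=6,interpolation=cv2.INTER_CUBIC)
cv2.imwrite("pics/cmp.png",np.hstack([f(a),f(b)]))
E
```

```text
(no output)
```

View pics/cmp.png

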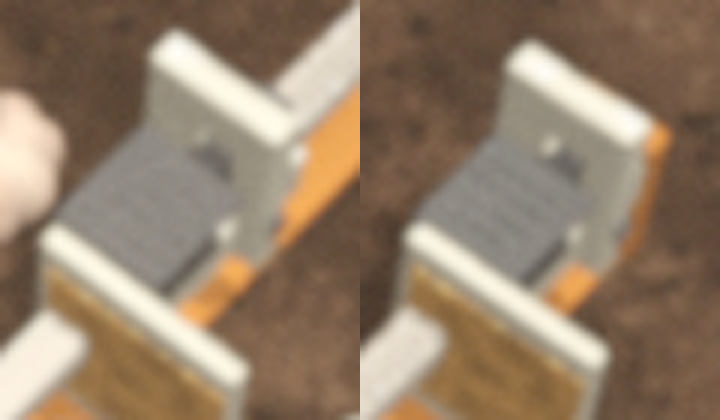

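The paddle looks the same against the plate and block as it did before the press, so it has sprung up. I'm handing the job in.

```bash
python3 -c "
from workcell import finish_job
print(finish_job())"
```

```text
the job is handed in; nothing more can be done
None
```

I pressed the release paddle down with the shut fingertips until it met its stop. Keeping it down, I pushed the jaw about 106 mm along the bar until it stalled against the end foot. I held it there, lifted off and moved the arm well clear. The job was handed in at about 9 s; `finish_job()` reports no verdict.

- **Jaw:** the top view shows the carriage against the end foot, and the push force rose to 23 N when it stopped.
- **Loose things:** comparing the top view before and after, the only changes are at the jaw's old and new places. The jars stand upright, and nothing else has visibly moved.
- **Paddle:** the check that it sprung up is less certain.
  - In the side view it looks as it did before the press, measured against the plate and block.
  - My two-view height estimate read about 75 mm, lower than the 82 mm expected. The same method gave 80 to 90 mm before the press, so it is too coarse to decide, and I went by the picture comparison.
- **Forces:** the highest readings I saw were about 31 N when pressing down and 23 N when pushing, and nothing was touching the robot at the end.

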